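# Draw the glass cover open and set out the ring

### The arm

A 7-joint arm with a two-finger parallel gripper is mounted at the origin on a cart in front of the work surface, level with it; the furniture and walls round the work are solid. World frame = base frame: x ahead of the robot, y to its left, z up, the work surface at z = 0. Lengths are in m, angles in degrees, forces in N, time in s.
With the tool pointing down it reaches from about 0.4 to 0.85 m from the base axis. Payload 10.4 kg.
Tool frame: the origin (TCP) lies on the centre line of the jaws, within the pads' length; the fingertips stand 19 mm ahead of it and the grasp point (between the pads) is the TCP; z points along the fingers, y is the line along which they close (so a half turn about z gives the same grasp; the last joint's range is limited). The gripper opens to 87 mm and grips with 3 to 60 N. Pads are 19 mm wide; open, the fingers measure 117 mm over their backs; the gripper's body (75 mm by 190 mm) begins 51 mm behind the grasp point.
Start: joints at [-67.643, 19.034, -3.707, 83.658, 1.238, 77.344, -5.071], TCP at [0.251, 0.573, 0.242] pointing down, gripper open.
Joint ranges: [-148.97, 148.97], [-28.65, 121.19], [-84.17, 76.75], [9.2, 138.47], [-72.65, 252.65], [3.7, 117.97], [-149.18, 149.18]. Speed limits (degrees/s): [127.2, 127.2, 159.86, 159.86, 180, 180, 180].

### API

Orientations are given as a 3x3 rotation matrix whose columns are the frame's x, y, z axes.
In Python, from bench import bot, snapshot, camera_params, job gives the robot as it stands. Calls block until the motion is done:
- bot.reach(position, orientation): joint-space move of the TCP to a pose.
- bot.movel(position, ori=None, feed=0.15, max_force=None): straight line of the TCP; ori=None keeps the orientation; feed is the mean speed in m/s. With max_force (N) it stops when the force on the tool has changed by that much, and returns True; else False.
- bot.move_j(angles): joint-space move.
- bot.ungrasp() and bot.grasp(newtons=None): open the fingers fully, or close them until they stop; newtons is the grip in N (None keeps the last).
- bot.hold(seconds).
- bot.inverse_kinematics(position, orientation): joint angles nearest the present ones, or None.
- snapshot(name): name is "scene" or "top" or "wrist"; returns the picture (420x560x3 uint8, red, green, blue); there is no depth.
- camera_params(name): a dict with "camera_matrix" (3x3 intrinsics, pixels), "R" (3x3) and "t" (3): a world point X has camera coordinates R X + t; the wrist camera has in their place "tool_from_camera" (4x4, takes a point from camera to tool coordinates, whose origin is the TCP and whose axes are the flange's). Camera axes: x right, y down, z forward; pixel columns grow to the right and rows downward; lengths in m; the calibration is good to about 2 mm. A picture is of the moment at which its call begins: read the wrist's pose just before it. camera_params takes no time and is no camera call.
A pose or a line that the arm cannot do raises bot.IKError and nothing moves.
- job.job_done(): hands the job in; it is judged then, once.
Readings, each from a call of its own:
- bot.get_time(): time.
- bot.get_joints(): joint angles.
- bot.get_joint_vel(): joint speeds.
- bot.get_tau(): joint torques, N m.
- bot.get_position(): TCP position.
- bot.get_ee_rot(): TCP orientation.
- bot.get_wrist_force(): force on the tool from outside, world axes, zero at the start.
- bot.get_moment(): the same for the moment, N m.
- bot.get_width(): finger opening in m.
- bot.get_gripper_force(): force on a finger pad.
Only numpy, scipy, OpenCV 4.12 (cv2) and the standard library are available. Lean on these libraries where they do the work, as an engineer would, in place of code of your own. Each camera call takes 0.05 s, during which the arm holds its last target. There are 200 camera calls.

### The job

Open the low aluminium case: its flat glass cover has no handle, so press lightly on top of the glass and draw it toward the front of the case until it is fully open, against its stop. Then take the steel setting ring out and stand it flat at the middle of the round aluminium disc that lies beside the case. Never load the case or its glass with more than 20 N, and leave the other things where they are.

Things in the scene. Friction and masses are not known exactly. Their poses are not given: they have to be found in the camera images.
- case: low aluminium case fixed to the granite, x = -57 to 65 mm, y = -65 to 65 mm; origin below the cavity's centre, on the granite; z up; front at -x. Front and side walls 27 mm high and 7 mm thick, back wall (x = 55 to 65 mm) 50 mm high. A dark rail along each side (y = 54.5 to 63.5 mm, x = -56 to 56 mm) carries the glass cover and rises 2 mm above the glass; keep the fingers between them
- case_floor (a point): centre of the cavity's floor, 5 mm above the case's origin; the cavity is 100 x 100 mm. To the left of the case and disc, overhead, runs the measuring machine's beam: solid above z = 0.54 m for y = 0.32 to 0.47 m from x = 0.36 m on, so bring a tall wrist that comes from the left round its near end, close to the robot's base
- glass_mid (a point): point of the case 38 mm above its origin, over the middle of the shut glass. The glass is a level pane, 104 mm (x) by 114 mm (y), 4 mm thick. Its rails are shimmed, so its top lies anywhere from 4 mm below to 4 mm above this point: find it by feel. It is sprung and gives 1 mm for 9 N of press
- cover (a joint): how far the glass is drawn open along the case's -x, m: 0 shut, 0.095 at its stop (fully open; its rear edge is then 43 mm in front of the case's origin and the cavity clear behind that). It takes up to 5 N of pull to slide and stays where it is left; a fingertip needs about 9 to 16 N of press to draw it, and slips with less. It may start a few mm open
- ring: plain steel setting ring, 33 mm outer diameter, 20 mm high, bore about 12 mm, 0.09 kg, standing on the floor of the case under the glass; origin at the centre of its underside, z along its axis
- disc: loose turned aluminium disc lying flat on the granite to the left or right of the case, 90 mm diameter, top face 22 mm above its origin (centre of its underside), with a circle of small bolt holes
- flat_bush: bystander: flat steel bush like a low ring, 36 mm diameter, 12 mm high, lying on the granite in front; origin at the centre of its underside
- hex_pin: bystander: small steel pin with hexagonal body, 38 mm long, 9 mm across, lying on the granite in front; origin under its middle
Things that resemble listed ones, but are neither listed nor needed, are in the scene too. What is shaped like the disc but turquoise is not meant.

How it is judged:
By the outcome, as a careful person would: the job done as asked, in the order asked, and still so for the second after the job is handed in, with the robot touching nothing.
It also fails if it takes over 72 s, if anything falls off the work surface, if the arm or the gripper's body presses on something with over 40 N, if the wrist force passes 120 N, or if a joint passes its speed limit or range.

## Working session

There is one attempt and no reset: what is moved stays moved. The work goes in short steps, each a Python script; the robot and the scene stay as the last script left them, time stands still between calls to the robot, and variables do not carry over. Pictures are saved under pics/ and viewed, at most 10 in all, crops included, and the job is handed in when it is done.

```bash
mkdir -p pics; ls; python3 - <<'E'
from bench import bot,snapshot,camera_params
import cv2
for n in("scene","top"):
    im=snapshot(n); cv2.imwrite(f"pics/{n}0.png",im[:,:,::-1]); p=camera_params(n); print(n,p)
print(camera_params("wrist"),bot.get_time(),bot.get_ee_rot())
E
```

```text
pics
scene {'camera_matrix': array([[493.78537107,   0.        , 269.38870389],
       [  0.        , 493.78537107, 207.33051152],
       [  0.        ,   0.        ,   1.        ]]), 'R': array([[ 0.81448312, -0.58017781,  0.00330934],
       [-0.42846676, -0.60532976, -0.67081452],
       [ 0.39119494,  0.54494917, -0.74161777]]), 't': array([-0.41034523,  0.34810323,  0.59964787])}
top {'camera_matrix': array([[459.26700324,   0.        , 284.09433707],
       [  0.        , 459.26700324, 209.87657916],
       [  0.        ,   0.        ,   1.        ]]), 'R': array([[ 0.00912544, -0.9998936 ,  0.01138027],
       [-0.98393397, -0.01100789, -0.17819306],
       [ 0.17829937, -0.00957135, -0.98392973]]), 't': array([0.08237959, 0.56199868, 0.80793876])}
{'camera_matrix': array([[304.77001254,   0.        , 280.64900816],
       [  0.        , 304.77001254, 209.54442707],
       [  0.        ,   0.        ,   1.        ]]), 'tool_from_camera': array([[-1.64333607e-04, -9.60644953e-01, -2.77779132e-01,
         7.53035905e-02],
       [ 9.99999982e-01, -1.83141204e-04,  4.17600454e-05,
        -2.85333196e-04],
       [-9.09893815e-05, -2.77779121e-01,  9.60644967e-01,
        -1.42711746e-01],
       [ 0.00000000e+00,  0.00000000e+00,  0.00000000e+00,
         1.00000000e+00]])} 0.1 [[-9.16005279e-01  4.01165974e-01 -4.36552284e-04]
 [ 4.01166208e-01  9.16004579e-01 -1.13344461e-03]
 [-5.48155186e-05 -1.21337127e-03 -9.99999262e-01]]
```

View pics/top0.png

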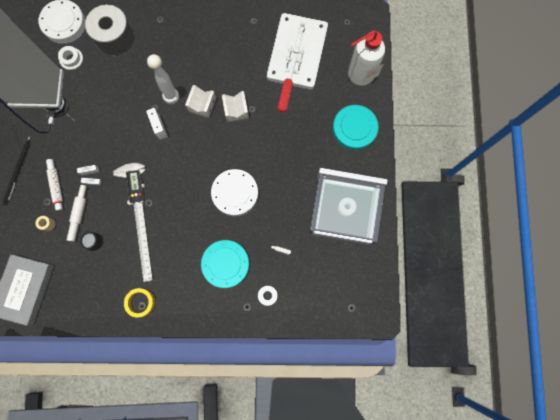

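View pics/scene0.png

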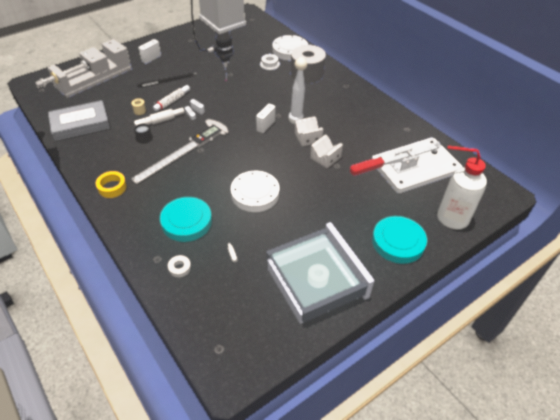

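Candidates: the disc could be white (234,192), white far (62,20), or turquoise (225,263)/(356,126), which are excluded. The ring could be the one under the glass (347,207), the bush (267,295), the washer (106,23) or the small ring (70,57). I choose the white disc at (234,192), beside the case, and the ring under the glass, and check both in crops.

```bash
python3 - <<'E'
import cv2
a=cv2.imread("pics/top0.png")[160:250,205:395]; b=cv2.imread("pics/scene0.png")[165:325,222:382]
cv2.imwrite("pics/c1.png",cv2.resize(a,None,fx=4,fy=4,interpolation=cv2.INTER_CUBIC))
cv2.imwrite("pics/c2.png",cv2.resize(b,(600,600),interpolation=cv2.INTER_CUBIC))
E
```

```text
(no output)
```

View pics/c1.png

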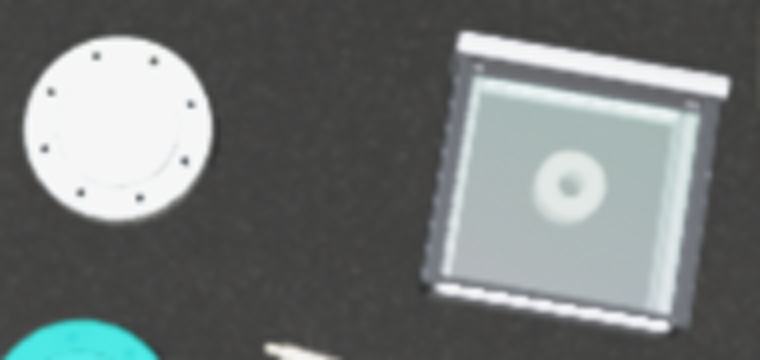

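View pics/c2.png

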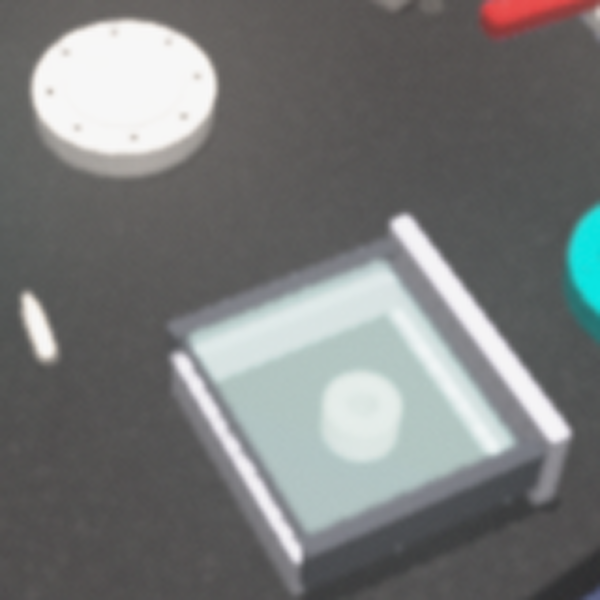

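The top crop shows the white disc with a bolt circle, centred at crop (118,127), and the steel ring under the glass, bore at (571,184). The scene crop shows the same: disc top at (124,84), ring top at (364,403), back wall top running (400,215) to (565,435). The choice is confirmed, and next I measure.

```bash
cat > h.py <<'E'
import numpy as np, cv2
from bench import bot,snapshot,camera_params,job
from scipy.optimize import least_squares
T=camera_params("top");S=camera_params("scene")
def proj(p,X):
    c=np.asarray(X)@p["R"].T+p["t"]; q=c@p["camera_matrix"].T; return q[...,:2]/q[...,2:]
def tri(obs):
    f=lambda X:np.concatenate([proj(p,X)-uv for p,uv in obs])
    r=least_squares(f,[.5,0,0]); return r.x,np.abs(r.fun).max()
ct=lambda u,v:np.array([u/4+205,v/4+160]); cs=lambda u,v:np.array([u/3.75+222,v/3.75+165])
def Rz(a): return np.array([[np.cos(a),-np.sin(a),0],[np.sin(a),np.cos(a),0],[0,0,1]])
E
python3 - <<'E'
from h import *
print("disc",tri([(T,ct(117.9,126.6)),(S,cs(123.75,84.25))]))
print("ringtop",tri([(T,ct(571,184)),(S,cs(364,403))]))
L=[(T,ct(461,32),(65,65,50)),(T,ct(730,77),(65,-65,50)),(T,ct(457,53),(55,65,50)),(T,ct(726,97),(55,-65,50)),
(S,cs(410,213),(65,65,50)),(S,cs(570,431),(65,-65,50)),(S,cs(390,222),(55,65,50)),(S,cs(553,440),(55,-65,50))]
f=lambda q:np.concatenate([proj(p,Rz(q[2])@(np.array(X)/1e3)+[q[0],q[1],q[3]])-uv for p,uv,X in L])
r=least_squares(f,[.5,-.1,0,0]);print("case",r.x,np.degrees(r.x[2]),np.round(r.fun,1))
q=r.x
R=Rz(q[2]);o=np.array([q[0],q[1],0])
g=lambda X:proj(T,R@(np.array(X)/1e3)+o)
for X in [(-57,58,27),(-57,-58,27),(-56,63.5,40),(-56,-63.5,40)]: print(X,(g(X)-[205,160])*4, (proj(S,R@(np.array(X)/1e3)+o)-[222,165])*3.75)
for n,uv in [("bush",(267,295.5)),("pin",(281,250))]:
    r=least_squares(lambda X:proj(T,[X[0],X[1],.008])-uv,[.4,0]);print(n,r.x)
E
```

```text
disc (array([0.60133316, 0.18408347, 0.0235448 ]), np.float64(0.295999960241744))
ringtop (array([ 0.57491474, -0.03483947,  0.02861883]), np.float64(0.4920470751382595))
case [ 0.568545   -0.03246796 -0.16439533  0.00344102] -9.419158494771747 [-0.3 -0.7  0.3 -0.3 -0.2 -1.   0.6 -0.2 -1.  -0.1  0.6  0.7 -0.9 -0.5
 -0.5  0.8]
(-57, 58, 27) [428.55329191 290.6996438 ] [166.10890717 356.72694614]
(-57, -58, 27) [669.59974665 332.95464924] [293.74696349 571.25435182]
(-56, 63.5, 40) [419.31467859 283.00238614] [162.59482778 328.66159422]
(-56, -63.5, 40) [687.1002434  329.92697497] [304.41973203 564.68161568]
bush [0.4033906  0.11857844]
pin [0.48997045 0.09292482]
```

```bash
cat >> h.py <<'E'
def ori(deg):  # tool down, tool y at world angle deg
    a=np.radians(deg);y=np.array([np.cos(a),np.sin(a),0]);z=np.array([0,0,-1.]);return np.stack([np.cross(y,z),y,z],1)
YAW=np.radians(-9.42);C=np.array([.5685,-.0325,0])
W=lambda x,y,z:Rz(YAW)@np.array([x/1e3,y/1e3,0])+C+[0,0,z/1e3]
E
python3 - <<'E'
from h import *
print(bot.get_joints(),bot.get_width())
for d in (38.6,-141.4,-57.4,122.6):
    for p in (W(30,0,80),W(-65,0,57),W(3,0,27),np.array([.6005,.184,.05])):
        q=bot.inverse_kinematics(p,ori(d)); print(d,np.round(p,3),None if q is None else np.round(q,0))
for p in [(.25,.42,.2),(.28,.32,.2),(.30,.28,.2),(.36,.18,.2),(.42,.05,.2)]:
    q=bot.inverse_kinematics(p,ori(66)); print(p,None if q is None else np.round(q,0))
E
```

```text
[-67.64326717  19.06732689  -3.70707086  83.6994404    1.23766274
  77.34266956  -5.07128219] 0.08688305421919756
38.6 [ 0.598 -0.037  0.08 ] [-25.  26.  31.  99. -15.  59.  49.]
38.6 [ 0.504 -0.022  0.057] [-32.  17.  33. 114. -11.  52.  46.]
38.6 [ 0.571 -0.033  0.027] [-26.  27.  30. 105. -17.  52.  50.]
38.6 [0.6   0.184 0.05 ] [-35.  30.  18.  95. -10.  57.  25.]
-141.4 [ 0.598 -0.037  0.08 ] [ -49.   42.   66.  100.  -42.   67. -111.]
-141.4 [ 0.504 -0.022  0.057] [ -58.   30.   67.  115.  -33.   57. -116.]
-141.4 [ 0.571 -0.033  0.027] [ -50.   45.   66.  106.  -47.   62. -107.]
-141.4 [0.6   0.184 0.05 ] [ -66.   49.   66.   97.  -48.   68. -129.]
-57.4 [ 0.598 -0.037  0.08 ] [-28.  27.  34.  99. -17.  59. -45.]
-57.4 [ 0.504 -0.022  0.057] [-35.  17.  36. 115. -13.  52. -49.]
-57.4 [ 0.571 -0.033  0.027] [-29.  28.  34. 105. -19.  52. -43.]
-57.4 [0.6   0.184 0.05 ] [-41.  31.  25.  96. -15.  57. -68.]
122.6 [ 0.598 -0.037  0.08 ] [-21.  25.  25.  99. -12.  59. 131.]
122.6 [ 0.504 -0.022  0.057] [-27.  16.  27. 114.  -9.  52. 128.]
122.6 [ 0.571 -0.033  0.027] [-21.  26.  24. 105. -13.  52. 131.]
122.6 [0.6   0.184 0.05 ] [-26.  29.   7.  95.  -4.  57. 104.]
(0.25, 0.42, 0.2) [-62.   4.  -3. 107.   0.  69.   1.]
(0.28, 0.32, 0.2) [-56.  -5.   1. 115.   0.  69.  11.]
(0.3, 0.28, 0.2) [-52.  -7.   3. 117.   0.  70.  16.]
(0.36, 0.18, 0.2) [-45.  -9.  11. 118.   2.  70.  31.]
(0.42, 0.05, 0.2) [-38.  -7.  24. 117.   3.  70.  50.]
```

```bash
python3 - <<'E'
from h import *
t0=bot.get_time()
O=ori(38.6)
for p,d in [((.25,.42,.2),60),((.30,.28,.2),52),((.40,.10,.2),45)]:
    print(bot.movel(p,ori(d),feed=.25,max_force=25),bot.get_time(),np.round(bot.get_position(),3))
bot.reach(W(30,0,110),O); bot.grasp(10); print(bot.get_width())
bot.movel(W(30,0,75),O,feed=.12,max_force=10)
print(bot.get_time(),bot.get_position(),bot.get_wrist_force())
E
```

```text
False 0.8833 [0.25  0.421 0.201]
False 1.625 [0.3   0.282 0.2  ]
False 2.6 [0.399 0.101 0.2  ]
0.00014253294142952056
5.575 [ 0.59792993 -0.03756167  0.07489287] [-1.16011982  0.2187845   0.40887517]
```

```bash
python3 - <<'E'
from h import *
F0=bot.get_wrist_force()
print(bot.movel(W(30,0,48),feed=.012,max_force=4),bot.get_position(),bot.get_wrist_force()-F0,bot.get_time())
ft=lambda:bot.get_wrist_force()-F0
z=bot.get_position()[2]
for i in range(6):
    fz=ft()[2]
    if fz>11.5: break
    z-=min(.0006,(12.5-fz)/9000); p=bot.get_position(); bot.movel([*W(30,0,0)[:2],z],feed=.01); bot.hold(.1)
    print(round(z,5),bot.get_position()[2],np.round(ft(),1))
print(bot.get_time())
E
```

```text
True [ 0.59817925 -0.03744205  0.0569359 ] [0.13588232 0.04905592 7.0724046 ] 7.0083
0.05634 0.05690123136248194 [-1.8 -0.2  7.2]
0.05574 0.056576012678705274 [-2.2 -0.4  9.4]
0.0554 0.056351843049757204 [-3.1  1.3 10.9]
0.05522 0.05623330823157943 [-3.5 -0.2 11.8]
8.4083
```

```bash
python3 - <<'E'
from h import *
F0=np.array([-1.16,.22,.41]); ft=lambda:bot.get_wrist_force()-F0
z=.0551; x=30; u=Rz(YAW)[:,0]
while x>-78:
    x-=9; bot.movel([*W(x,0,0)[:2],z],feed=.05,max_force=8); f=ft()
    L=(Rz(YAW).T@(bot.get_position()-C))*1e3
    print(x,np.round(L,1),np.round(Rz(YAW).T@f,1),round(z,5))
    if f@u>6.8 or f[2]>16: break
    z-=np.clip((12.3-f[2])/9000,-.0004,.0004)
print(bot.get_time())
E
```

```text
21 [26.2  0.  57.1] [-1.8 -0.4  6.8] 0.0551
12 [18.4  0.  56.9] [-3.2  0.2  7.9] 0.0547
3 [16.7  0.1 57.2] [-0.2 -1.4  5.3] 0.0543
-6 [ 3.9  0.1 56.7] [-2.7 -0.4  8.5] 0.0539
-15 [ 3.   0.1 57.1] [-0.3 -0.4  4.5] 0.0535
-24 [-9.9  0.1 56.7] [-3.1 -1.6  9.4] 0.0531
-33 [-10.6   0.1  57.1] [ 0.9 -0.3  6.4] 0.05277
-42 [-22.9   0.1  56.7] [-3.3 -0.1 10.2] 0.05237
-51 [-23.3   0.1  57.1] [-0.4 -0.8  5.8] 0.05214
-60 [-36.6   0.2  56.6] [-4.  -1.4 10.7] 0.05174
-69 [-37.1   0.2  57.1] [ 0.3 -0.6  6.1] 0.05156
-78 [-50.6   0.2  56.6] [-3.3 -0.8 10.8] 0.05116
12.0333
```

```bash
python3 - <<'E'
from h import *
print(bot.get_wrist_force(),bot.get_position())
b=snapshot("scene")[190:340,200:400,::-1]
cv2.imwrite("pics/c3.png",cv2.resize(b,(800,600),interpolation=cv2.INTER_CUBIC))
E
```

```text
[-4.53936265 -0.01428468 11.17212018] [ 0.51865031 -0.023993    0.05655226]
```

View pics/c3.png

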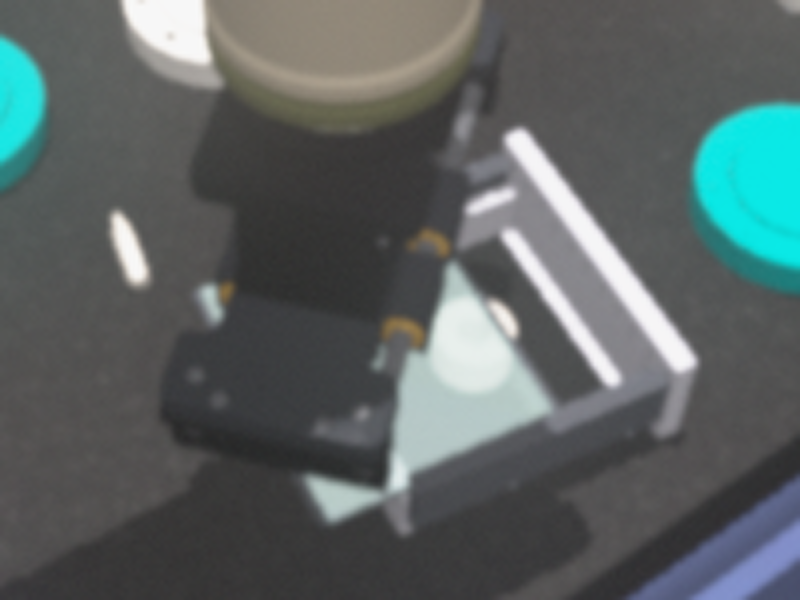

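The glass is partly open (rear edge from crop (450,265) to (552,410), crossing the ring). The finger slipped because the force stops unloaded it. I will re-press further back and draw without the stops.

```bash
python3 - <<'E'
from h import *
for uv in [(450/4+200,265/4+190),(552/4+200,410/4+190)]:
    r=least_squares(lambda X:proj(S,W(X[0]*1e3,X[1]*1e3,38.7))-uv,[0,0]); print("rear edge local mm",r.x*1e3)
E
cat > drag.py <<'E'
from h import *
import sys
x0,x1=map(float,sys.argv[1:3]); RT=Rz(YAW).T
p=bot.get_position(); bot.movel([p[0],p[1],.066],feed=.1)
bot.movel(W(x0,0,66),feed=.15); bot.hold(.2); F0=bot.get_wrist_force(); ft=lambda:RT@(bot.get_wrist_force()-F0)
bot.movel(W(x0,0,58.2),feed=.04)
z=57.4; 
for i in range(8):
    bot.movel(W(x0,0,z),feed=.015); bot.hold(.05); f=ft()
    if f[2]>12.5: break
    z-=np.clip((13.3-f[2])/14,.05,.5)
print("press",z,np.round(f,1),bot.get_time())
x=x0
while x>x1:
    x-=5; bot.movel(W(x,0,z),feed=.04); f=ft(); L=(RT@(bot.get_position()-C))*1e3
    print(x,np.round(L,1),np.round(f,1),round(z,2))
    if np.linalg.norm(f)>18: break
    z-=np.clip((13-f[2])/15,-.3,.3)
p=bot.get_position(); bot.movel([p[0],p[1],.075],feed=.1)
print(bot.get_time())
E
sed -n 1,1p drag.py
```

```text
rear edge local mm [ 9.45933153 24.83336718]
rear edge local mm [ 10.80253544 -51.35643138]
from h import *
```

```bash
python3 drag.py -12 -72
```

```text
press 55.62552039003532 [-4.4 -0.6 12.9] 15.0833
-17.0 [-15.3   0.1  56.9] [2.1 1.5 7.6] 55.63
-22.0 [-20.    0.2  56.8] [ 3.3 -0.5  9.8] 55.33
-27.0 [-24.9   0.1  56.6] [ 2.9 -0.6  8.7] 55.12
-32.0 [-29.7   0.1  56.5] [ 3.2 -1.4 11.2] 54.83
-37.0 [-34.6   0.1  56.4] [ 2.6 -0.7 11.6] 54.71
-42.0 [-39.6   0.1  56.4] [ 3.1 -0.3 12. ] 54.62
-47.0 [-44.5   0.1  56.3] [ 2.2 -0.6 11.4] 54.55
-52.0 [-49.4   0.1  56.3] [ 2.6 -1.4 12.4] 54.44
-57.0 [-54.4   0.1  56.2] [ 3.  -0.9 12.3] 54.4
-62.0 [-59.4   0.1  56.2] [ 2.7 -0.9 12.4] 54.36
-67.0 [-64.4   0.1  56.2] [ 2.9  0.2 12.4] 54.32
-72.0 [-69.    0.   56.2] [ 3.8 -1.3 12.3] 54.28
18.7417
```

```bash
python3 - <<'E'
from h import *
bot.movel(W(-40,0,130),feed=.25); bot.movel(W(3,0,150),feed=.25); bot.ungrasp()
out=[]
for i,p in enumerate([W(3,0,130),W(3,-45,130)]):
    bot.movel(p,feed=.25); bot.hold(.25)
    P,R=bot.get_position(),bot.get_ee_rot(); im=snapshot("wrist"); np.savez(f"w{i}.npz",P=P,R=R)
    cv2.imwrite(f"pics/w{i}.png",im[:,:,::-1])
    out.append(cv2.resize(im[:,:,::-1],(400,300)))
cv2.imwrite("pics/w01.png",cv2.resize(cv2.imread("pics/w0.png"),(800,600),interpolation=cv2.INTER_CUBIC))
cv2.imwrite("pics/w11.png",cv2.resize(cv2.imread("pics/w1.png"),(800,600),interpolation=cv2.INTER_CUBIC))
print(bot.get_time())
E
```

```text
22.1833
```

View pics/w01.png

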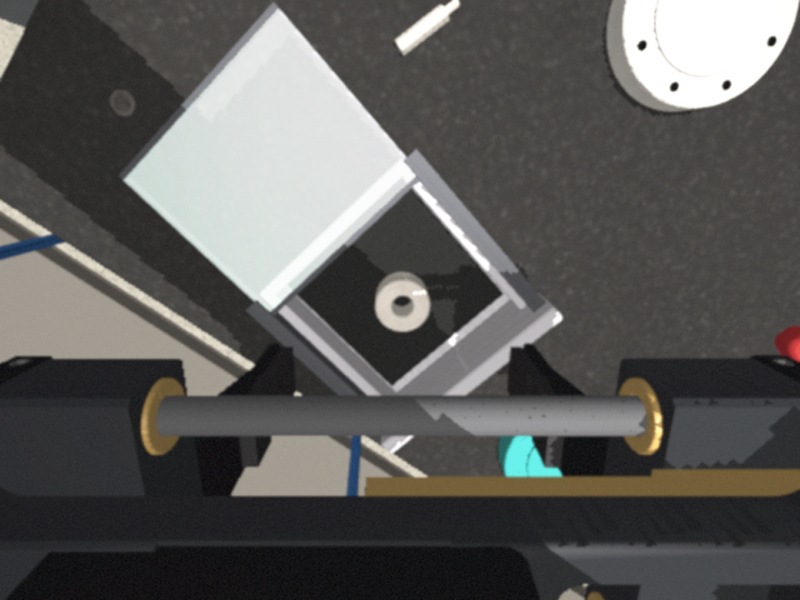

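View pics/w11.png

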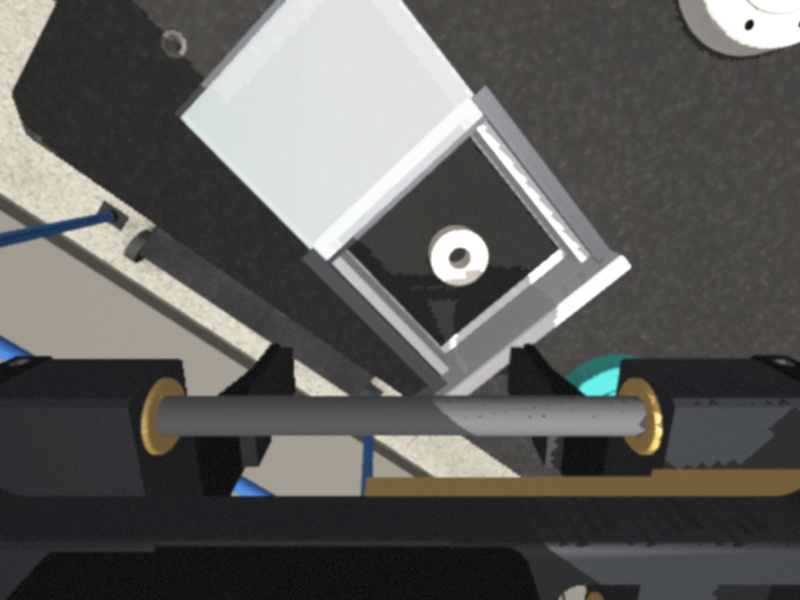

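Both wrist views show the glass drawn forward. Its rear edge runs (410,175)–(272,303) in the first and (480,118)–(322,256) in the second, the ring's bore is at (402,302) and (459,257), and the back wall's left rear corner is at (561,318) and (630,265).

```bash
cat >> h.py <<'E'
WC=camera_params("wrist")
def wcam(P,R):
    M=WC["tool_from_camera"]; Rw=R@M[:3,:3]; tw=R@M[:3,3]+P
    return dict(camera_matrix=WC["camera_matrix"],R=Rw.T,t=-Rw.T@tw)
def onplane(p,uv,z): return np.array([*least_squares(lambda X:proj(p,[X[0],X[1],z])-uv,[.55,0]).x,z])
E
python3 - <<'E'
from h import *
V=[wcam(d["P"],d["R"]) for d in (np.load("w0.npz"),np.load("w1.npz"))]
RT=Rz(YAW).T; s=np.array
P={"ring":((402,302),(459,257)),"edgeL":((410,176),(481,118)),"edgeR":((272,303),(322,256)),"backL":((561,318),(630,265)),
"floorBL":((506,296),(561,252)),"floorBR":((394,387),(445,346))}
for k,(a,b) in P.items():
    a,b=s(a)*.7,s(b)*.7
    X,e=tri([(V[0],a),(V[1],b)]); print(k,np.round(X,4),"local",np.round(RT@(X-C)*1e3,1),round(e,2))
for k,z in (("ring",.025),("edgeL",.0385),("edgeR",.0385),("backL",.05),("floorBL",.005),("floorBR",.005)):
    for v,uv in zip(V,P[k]): print(k,np.round(RT@(onplane(v,s(uv)*.7,z)-C)*1e3,1))
E
```

```text
ring [ 0.5786 -0.0336  0.0169] local [10.2  0.6 16.9] 0.59
edgeL [0.5347 0.0274 0.04  ] local [-43.1  53.5  40. ] 1.25
edgeR [ 0.5155 -0.085   0.0112] local [-43.7 -60.4  11.2] 0.24
backL [0.6431 0.0208 0.0525] local [64.9 64.8 52.5] 0.19
floorBL [0.6329 0.008  0.0008] local [56.9 50.5  0.8] 0.1
floorBR [ 0.611  -0.0834  0.0149] local [ 50.3 -43.3  14.9] 0.1
ring [ 7.3  2.2 25. ]
ring [ 8.6  0.7 25. ]
edgeL [-44.3  53.5  38.5]
edgeL [-41.9  54.   38.5]
edgeR [-45.  -48.9  38.5]
edgeR [-45.5 -53.4  38.5]
backL [66.5 65.  50. ]
backL [66.1 65.5 50. ]
floorBL [55.2 50.5  5. ]
floorBL [54.9 49.8  5. ]
floorBR [ 54.6 -46.9   5. ]
floorBR [ 54.4 -45.1   5. ]
```

```bash
python3 - <<'E'
from h import *
O=ori(38.6)
bot.movel(W(4.5,.2,75),O,feed=.25); bot.hold(.2); F0=bot.get_wrist_force()
bot.movel(W(4.5,.2,63),O,feed=.1)
hit=bot.movel(W(4.5,.2,26.5),O,feed=.03,max_force=5)
print(hit,np.round(Rz(YAW).T@(bot.get_position()-C)*1e3,1),np.round(Rz(YAW).T@(bot.get_wrist_force()-F0),1),bot.get_moment(),bot.get_time())
E
```

```text
False [ 4.6  0.2 26.7] [-0.5  0.3 -0.8] [-0.0460352   0.02986909  0.02183916] 24.45
```

Clean entry with no contact. Now I grip, lift and carry.

```bash
python3 - <<'E'
from h import *
O=ori(38.6)
bot.grasp(25); print("w",bot.get_width(),bot.get_gripper_force(),bot.get_wrist_force())
bot.movel(W(4.5,.2,50),feed=.06); bot.movel(W(4.5,.2,120),feed=.2); bot.hold(.2)
print("w",bot.get_width(),bot.get_gripper_force(),bot.get_wrist_force())
# above disc, offset so the wrist camera sees disc
bot.movel([.6,.12,.13],O,feed=.25); bot.hold(.25)
P,R=bot.get_position(),bot.get_ee_rot(); im=snapshot("wrist"); np.savez("w2.npz",P=P,R=R)
cv2.imwrite("pics/w2.png",cv2.resize(im[:,:,::-1],(800,600),interpolation=cv2.INTER_CUBIC)); print(bot.get_time())
E
```

```text
w 0.032270752204828085 24.999656385534763 [ 0.93906364 -0.09875204 -0.65017761]
w 0.03230157770697774 24.999646657847734 [ 0.61547267  0.25835115 -1.42441501]
27.7083
```

View pics/w2.png

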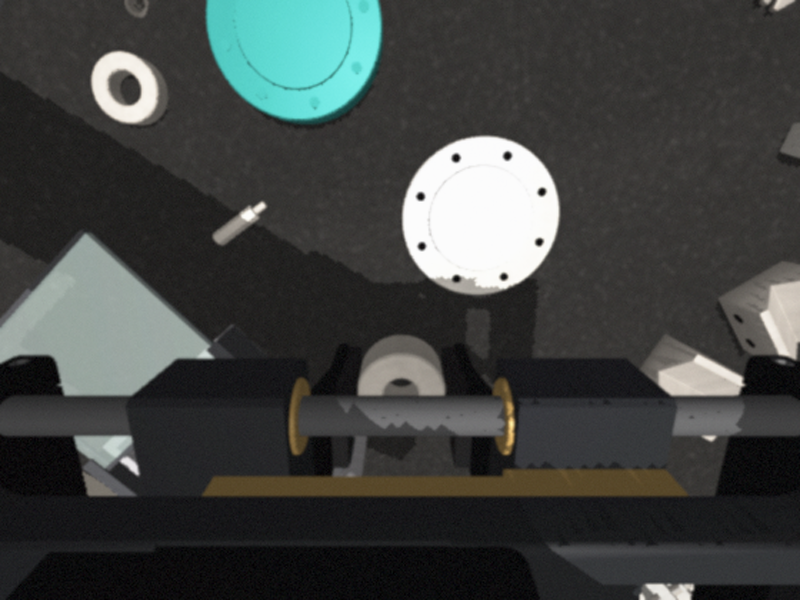

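The ring is held (width 32.3 mm). The disc's bolt circle is centred near (481,218) and the ring's bore near (402,388).

```bash
python3 - <<'E'
from h import *
d=np.load("w2.npz");P,R=d["P"],d["R"];v=wcam(P,R)
print("disc wrist",onplane(v,np.array((480.9,218.25))*.7,.022),"from top",onplane(T,ct(117.9,126.6),.022),"scene",onplane(S,cs(123.75,84.25),.022))
z=P[2]-.0017
for uv in ((402,388),(401,385)): print("ring in tool mm",R.T@(onplane(v,np.array(uv)*.7,z)-P)*1e3)
print("disc tri",tri([(v,np.array((480.9,218.25))*.7),(T,ct(117.9,126.6)),(S,cs(123.75,84.25))]))
for x in(-6,-4,-2,0,2):print(x,proj(v,P+R@[x/1e3,0,.0017])/.7, proj(v,P+R@[(x+16.5)/1e3,0,.0017])/.7, proj(v,P+R@[(x+16.5)/1e3,0,.0217])/.7)
E
```

```text
disc wrist [0.60414439 0.18669977 0.022     ] from top [0.6010932  0.18447447 0.022     ] scene [0.60272832 0.18520055 0.022     ]
ring in tool mm [-0.33967212  0.52842515  1.70000038]
ring in tool mm [0.87522262 0.16170688 1.69986765]
disc tri (array([0.60408711, 0.18653554, 0.01985811]), np.float64(1.2749994686363095))
-6 [400.56568931 401.81423585] [400.54760742 360.77301925] [400.57732522 340.31988471]
-4 [400.56355247 396.9641612 ] [400.54534357 355.63466532] [400.57540351 335.67969724]
-2 [400.56140081 392.08045407] [400.54306356 350.45963062] [400.57346958 331.01002576]
0 [400.55923418 387.16276339] [400.54076722 345.24752095] [400.57152333 326.31058836]
2 [400.55705242 382.21073321] [400.53845436 339.99793646] [400.56956463 321.58109952]
```

```bash
python3 - <<'E'
from h import *
O=ori(38.6); x,y=.6010,.1883
bot.movel([x,y,.10],O,feed=.2); bot.movel([x,y,.050],O,feed=.1); bot.hold(.2)
print(bot.movel([x,y,.041],O,feed=.012,max_force=3),bot.get_position(),bot.get_wrist_force())
bot.ungrasp(); print(bot.get_width())
bot.movel([x,y,.12],O,feed=.12)
bot.movel([x+.01,y-.06,.13],O,feed=.25); bot.hold(.25)
P,R=bot.get_position(),bot.get_ee_rot(); im=snapshot("wrist"); np.savez("w3.npz",P=P,R=R)
cv2.imwrite("pics/w3f.png",im[:,:,::-1])
uv=proj(wcam(P,R),np.array([.602,.186,.03])); u,v=int(uv[0])-70,max(0,int(uv[1])-52); print(u,v,bot.get_time())
cv2.imwrite("pics/w3.png",cv2.resize(im[v:v+105,u:u+140,::-1],(800,600),interpolation=cv2.INTER_CUBIC))
E
```

```text
True [0.60098027 0.18831594 0.04346751] [-0.62166008  0.23739634  6.59214452]
0.0867659440181743
246 103 32.2667
```

View pics/w3.png

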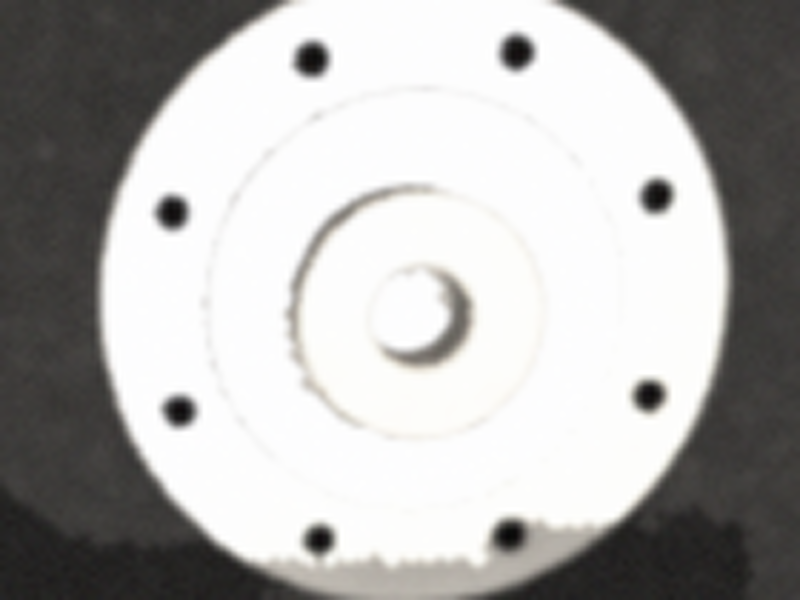

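The ring stands flat on the disc: bore (421,315), bolt-circle centre (414,300). Next I compute the offset.

```bash
python3 - <<'E'
from h import *
d=np.load("w3.npz");v=wcam(d["P"],d["R"]);k=5.714
f=lambda a,b:np.array([a/k+246,b/k+103])
a=onplane(v,f(414.4,299.9),.022);b=onplane(v,f(421,314.5),.042);print(a,b,(b-a)*1e3)
im=snapshot("top");cv2.imwrite("pics/t2.png",im[:,:,::-1])
E
```

```text
[0.60425679 0.18681942 0.022     ] [0.60293241 0.18603734 0.042     ] [-1.32437675 -0.78208205 20.        ]
```

Offset is 1.5 mm, so the ring is well centred. I retreat and do one last check of everything.

```bash
python3 - <<'E'
from h import *
bot.movel([.5,.05,.22],feed=.25); bot.movel([.40,.1,.2],ori(45),feed=.25); bot.movel([.30,.28,.2],ori(52),feed=.25); bot.hold(.3)
a=snapshot("top")[150:310,200:400,::-1]; b=snapshot("scene")[160:340,150:390,::-1]
a=cv2.resize(a,(400,320),interpolation=cv2.INTER_CUBIC);b=cv2.resize(b,(400,300),interpolation=cv2.INTER_CUBIC)
o=np.zeros((320,800,3),np.uint8);o[:320,:400]=a;o[:300,400:]=b;cv2.imwrite("pics/fin.png",o);print(bot.get_time(),bot.get_wrist_force())
E
```

```text
35.1 [1.03764197 0.07378922 0.37423643]
```

View pics/fin.png

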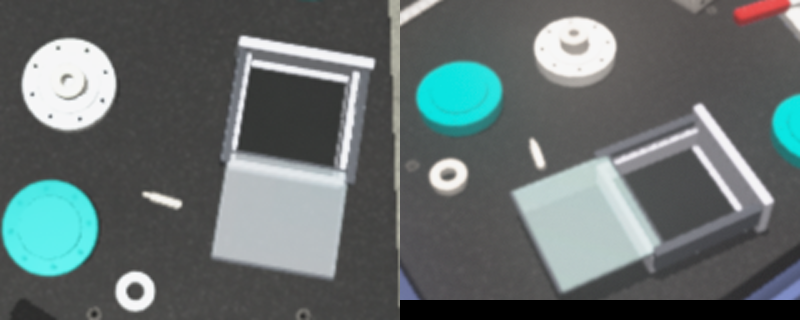

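The final view shows the ring on the disc and the bush and pin in place. The glass is out, with its front edge from (213,257) to (335,277) and its rear edge from (231,155) to (348,172). One check of the stop, then I hand in.

```bash
python3 - <<'E'
from h import *
for u,v in ((213,257),(335,277),(231,155),(348,172)):
    print(np.round(Rz(YAW).T@(onplane(T,np.array([u/2+200,v/2+150]),.0375)-C)*1e3,1))
E
```

```text
[-144.4   55.    37.5]
[-142.9  -58.7   37.5]
[-47.6  53.9  37.5]
[-44.4 -57.1  37.5]
```

The mid-pane is at about −94.8 mm, where the stop is at −95. The last drag's force didn't clearly show the stop, so I do one more gentle press and draw to be sure.

```bash
python3 - <<'E'
from h import *
bot.movel([.40,.10,.2],ori(45),feed=.25); bot.grasp(10); bot.movel(W(-64,0,120),ori(38.6),feed=.25); bot.movel(W(-64,0,75),feed=.15)
E
sed -i 's/x-=5;/x-=2;/' drag.py; python3 drag.py -64 -76
```

```text
press 55.43554816326189 [-5.4 -0.2 12.9] 42.0583
-66.0 [-64.2  -0.1  56.6] [ 2.1 -0.5  8.8] 55.44
-68.0 [-65.4   0.1  56.6] [ 4.  -0.7  8.9] 55.15
-70.0 [-67.1   0.2  56.5] [ 5.  -0.3  8.9] 54.88
-72.0 [-68.8   0.2  56.4] [ 5.4 -0.7 10.1] 54.6
-74.0 [-70.6   0.3  56.3] [ 5.9  0.7 11.2] 54.4
-76.0 [-72.5   0.4  56.3] [ 6.4  0.5 11.1] 54.29
43.9167
```

The pull now saturates at the slip level (about 0.56 of the press, above the 3 N sliding drag), so the glass is against its stop.

```bash
python3 - <<'E'
from h import *
p=bot.get_position(); bot.movel([p[0],p[1],.2],feed=.2); bot.movel([.42,.05,.2],feed=.2); bot.hold(.3)
print(bot.get_time(),job.job_done())
E
```

```text
the job is handed in; nothing more can be done
45.6667 None
```

I handed the job in at 45.7 s: the glass is drawn fully open against its stop, and the steel ring stands flat on the disc, about 1.5 mm from its middle by the wrist camera. The bush and pin looked undisturbed in the last view, and the highest case load I read was about 14 N.

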